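Shut the party drinks tap and wedge its tapered plug

ROBOT

A 6-joint arm with a two-finger parallel gripper is mounted at the origin on the work surface. World frame = base frame: x ahead of the robot, y to its left, z up, the work surface at z = 0. Lengths are in mm, angles in rad, forces in N, time in s.
With the tool pointing down it reaches from about 350 to 975 mm from the base axis. Payload 7.1 kg.
Tool frame: the origin (TCP) lies between the finger pads; the fingertips stand 8 mm ahead of it and the grasp point (between the pads) lies 11 mm behind it; x points along the fingers, z is the direction in which the jaws open and shut, and the axes are right-handed (so a half turn about x gives the same grasp; the last joint's range is limited). The gripper opens to 88 mm and grips with 3 to 60 N. Pads are 20 mm wide; open, the fingers measure 115 mm over their backs; the gripper's body (75 mm by 178 mm) begins 61 mm behind the grasp point.
Start: joints at [1.192, 0.423, 1.63, -0, 1.089, -0.019], TCP at [220.022, 584.974, 230.675] pointing down, gripper open.
Joint ranges: [-3, 3], [-0.9, 2.11], [0.09, 2.58], [-1.31, 4.45], [0.11, 2.69], [-2.54, 2.54]. Speed limits (rad/s): [2.39, 2.39, 3.01, 3.14, 3.14, 3.14].

INTERFACE

Orientations are given as a unit quaternion [x, y, z, w].
In Python, from workcell import bot gives the robot as it stands.
- The arm moves only by the tool apply_moves, never from a script. Its argument "rows" is one flat list of numbers, 5 for each row, row after row: the shift along the tool's x, y, z in mm, then the turn about the tool's x in degrees, then the gripper command: -1 is fully open, 1 is shut, values between are in proportion. A call has exactly 10 rows; each row shifts and turns the commanded pose from where the row before left it, along the tool's axes as they then stand; what a row does not reach is not made up. A row lasts 1/10 s, in which the tool goes at most 50 mm and 8.59 degrees, less where a joint would pass 70% of its speed; a pose out of reach is approached as far as the arm can. A call with a gripper value outside its range is refused whole. The fingers move at their own pace and stop on an object; "force" is the grip in N (left out, the last holds). Time passes only in rows, so rows that do not move let the fingers close, or fill a call up. It gives the time, the measured TCP pose, the force and the opening at its end, in the units of the state.
- bot.get_state(): the state, without advancing time (a new reading comes with each control period).
- bot.capture(name): name is "scene" or "top" or "wrist"; returns (picture, depth): 400x640x3 uint8, red, green, blue; 400x640 float32, mm along the optical axis (not along the pixel's ray), 0 where there is no reading.
- bot.camera_model(name): a dict with "fov_y" (degrees; the focal length in pixels is half the picture's height over the tangent of half this angle, whatever the lens; pixels are square), "cx", "cy" (the principal point, pixels), "cam_to_world" (4x4, takes a point from camera to world coordinates); the wrist camera has in their place "T_tool_cam" (4x4, takes a point from camera to tool coordinates, whose origin is the TCP and whose axes are the tool frame's). Camera axes: x right, y down, z forward; pixel columns grow to the right and rows downward; lengths in mm; the calibration is good to about 2 mm. A picture is of the moment at which its call begins: read the wrist's pose just before it. camera_model takes no time and is no camera call.
- bot.finish_job(): hands the job in, once; it reports no verdict.
The state is a dict: "clock": time; "joints": joint angles; "joint_velocities": joint speeds; "joint_efforts": joint torques, N m; "tcp_pos": TCP position; "ee_rot": TCP orientation; "wrist_force": force on the tool from outside, world axes, zero at the start; "wrist_torque": the same for the moment, N m; "gripper_width": opening from 0.0 (shut) to 1.0 (fully open).
Only numpy, scipy, OpenCV 4.12 (cv2) and the standard library are available. Lean on these libraries where they do the work, as an engineer would, in place of code of your own. Each camera call takes 0.05 s, during which the arm holds its last target. There are 200 camera calls.

TASK

The rinsed plug of the drinks dispenser's tap sits loose and proud in its tapered hole. Press it in along its leaning axis while turning its orange handle clockwise, until it is fully home and the handle stands square across the tap's pipe (shut), then let go of it so that it holds by itself. Leave the mug, tumblers, cake box, phones and chocolate box where they are.

Things in the scene. Friction and masses are not known exactly. Their poses are not given: they have to be found in the camera images.
- handle (a point): centre of the orange bar handle of the tap's loose brass plug: bar 48 mm long, 12 mm thick, 28 mm high along the plug's axis, with a white band at one end. z points out of the hole along the plug's axis (35 deg from vertical, leaning away from the dispenser), x along the bar's 48 mm length towards the white band, y across its 12 mm thickness. 18 mm of free room stay between bar and tap when home (24 mm before).
- plug_in (a joint): how far the tapered plug has gone into its hole, m: found at 0 to 0.001 (standing proud), 0.006 fully home (solid stop). The taper grips: pressing alone takes some 25 to 40 N; while it is turning, 3 to 12 N along its axis slides it in, roughly 5 mm per radian. Turned without pressing it does not go in. It stays where it is left.
- plug_turn (a joint): turn of the plug, rad, growing clockwise as seen looking down on the handle into the hole: 0 bar in line with the tap's pipe (open), 1.57 bar square across the pipe (shut), stop at 1.68. Found at 0.25 to 0.6. Friction: up to 0.5 N m to turn, and it stays where it is left.
- tap_mouth (a point): centre of the mouth of the tapered hole, top of the steel tap's collar (40 mm across), on the plug's axis; its axes are those of the dispenser. Handle's centre is 38 mm out from here along the axis when proud, 32 mm when home.
- dispenser: fixed empty drinks dispenser: steel drum 150 mm across on a wooden stand 170 mm square, 314 mm high in all with its lid knob; origin at table level on the drum's axis, z up. Its tap is on the -x side: a level pipe 150 mm above the table, ending 130 mm from the drum's axis in the tap's body, which leans 35 deg out (top towards -x), spout below.
- mug: blue mug, 72 mm across, 85 mm high, standing under the spout; origin at the centre of its underside
- tumbler_a: green tumbler, 72 mm across, 100 mm high; origin at the centre of its underside
- tumbler_b: yellow tumbler, 72 mm across, 100 mm high; origin at the centre of its underside
- cake_box: closed red cake box with a white lid, 256 x 256 x 115 mm; origin at the centre of its underside
- phone_a: black phone lying flat, 150 x 72 x 9 mm; origin at the centre of its underside
- phone_b: grey phone lying flat, 150 x 72 x 9 mm; origin at the centre of its underside
- chocolate_box: flat purple chocolate box, 190 x 75 x 16 mm; origin at the centre of its underside

How it is judged:
By the outcome, as a careful person would: the job done as asked, in the order asked, and still so for the second after the job is handed in, with the robot touching nothing.
It also fails if it takes over 35 s, if anything falls off the work surface, if the arm or the gripper's body presses on something with over 40 N, if the wrist force passes 120 N, or if a joint passes its speed limit or range.

## Working session

There is one attempt and no reset: what is moved stays moved. The work goes in short steps, Python scripts to look and compute and a tool call to move; the robot and the scene stay as the last step left them, time stands still between calls to the robot, and variables do not carry over. Pictures are saved under pics/ and viewed, about 8 in all and at most 12, crops included, and the job is handed in when it is done.

Besides the shell and the picture viewer there is one more tool, called as a command line: name --argument value ..., lists and objects as JSON in quotes. apply_moves: Moves the arm, as the interface text tells. Its arguments: {"type":"object","properties":{"rows":{"type":"array","items":{"type":"number"}},"force":{"type":"number"}},"required":["rows"]}

```bash
ls; mkdir -p pics
python3 - <<'E'
from workcell import bot
import cv2,numpy as np,pickle
D={}
for n in("scene","top"):
    p,d=bot.capture(n); D[n]=(p,d,bot.camera_model(n)); cv2.imwrite(f"pics/{n}.png",p[...,::-1])
    print(n,D[n][2])
print(bot.camera_model("wrist"),bot.get_state())
pickle.dump(D,open("d.pkl","wb"))
E
```

```text
pics
scene {'fov_y': 46.23671883805618, 'cx': 321.5284461966257, 'cy': 204.92910204758232, 'cam_to_world': array([[-3.09738816e-01,  7.16185013e-01, -6.25412578e-01,
         1.45733825e+03],
       [ 9.50669652e-01,  2.21504595e-01, -2.17170273e-01,
         2.81739059e+02],
       [-1.70023354e-02, -6.61826821e-01, -7.49463928e-01,
         1.16482886e+03],
       [ 0.00000000e+00,  0.00000000e+00,  0.00000000e+00,
         1.00000000e+00]])}
top {'fov_y': 49.86244909710325, 'cx': 322.09465197452494, 'cy': 197.5188470304659, 'cam_to_world': array([[ 6.71074970e-04, -9.93380954e-01,  1.14864399e-01,
         4.41657243e+02],
       [-9.99906859e-01,  8.99222990e-04,  1.36185230e-02,
        -2.50422314e+01],
       [-1.36316701e-02, -1.14862839e-01, -9.93287826e-01,
         1.38544626e+03],
       [ 0.00000000e+00,  0.00000000e+00,  0.00000000e+00,
         1.00000000e+00]])}
{'fov_y': 67.77290194004283, 'cx': 317.0545450274663, 'cy': 200.42194574214943, 'T_tool_cam': array([[-4.66973119e-04, -2.92035715e-01,  9.56407300e-01,
        -1.53063579e+02],
       [-3.17441970e-04, -9.56
[... 236 characters left out ...]
 0.1, 'joints': array([ 1.19200065e+00,  4.23753378e-01,  1.63063742e+00, -3.06175868e-05,
        1.08861777e+00, -1.90079927e-02]), 'joint_velocities': array([-1.35315589e-03, -1.14359864e-03, -2.19961451e-03, -9.03473978e-05,
       -1.35137515e-03, -1.01472005e-03]), 'joint_efforts': array([-9.87255316e-05, -5.45623255e+01, -2.74323034e+01,  6.46173977e-02,
        1.88390433e-02, -2.26240223e-05]), 'tcp_pos': array([219.84524875, 584.50875022, 229.97696145]), 'ee_rot': array([-0.40275785,  0.58180254,  0.40218777,  0.58097927]), 'wrist_force': array([-0.16693729,  0.67951147,  0.03254931]), 'wrist_torque': array([0.00612762, 0.0297333 , 0.00839085]), 'gripper_width': 0.9996004567724399}
```

View pics/scene.png

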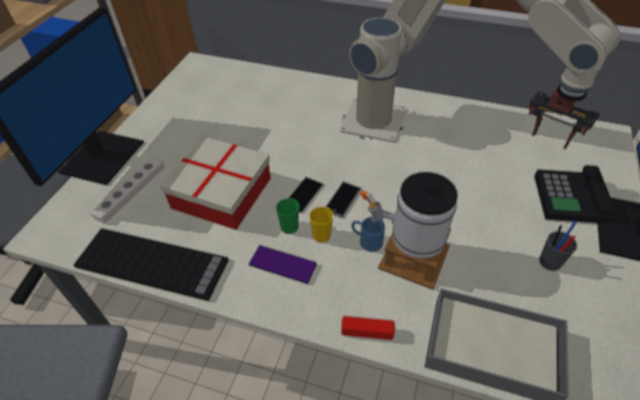

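View pics/top.png

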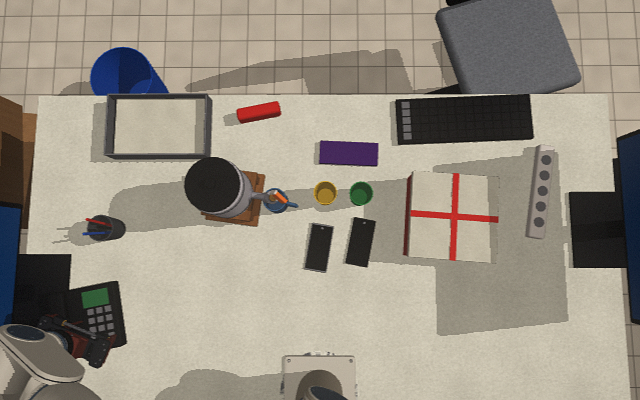

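The scene view shows the orange handle near (367,198), the drum at (425,215) and the blue mug at (371,233). In the top view the handle is near (281,198), with the drum lid at (214,185), the stand at (233,198), and the yellow tumbler 45 px to the right at (325,193).

```bash
cat > h.py <<'E'
import numpy as np,cv2
def pts(cm,d,m,T=None):
    f=200/np.tan(np.radians(cm["fov_y"]/2)); v,u=np.nonzero(m&(d>0)); z=d[v,u]
    P=np.stack([(u-cm["cx"])/f*z,(v-cm["cy"])/f*z,z],1)
    T=cm["cam_to_world"] if T is None else T
    return P@T[:3,:3].T+T[:3,3],u,v
def hsv(p): return cv2.cvtColor(p,cv2.COLOR_RGB2HSV)
E
python3 - <<'E'
import pickle,numpy as np,cv2
from h import *
D=pickle.load(open("d.pkl","rb"))
for n,(a,b,c,e) in dict(top=(180,150,330,235),scene=(340,160,470,290)).items():
    p,d,cm=D[n]; h=hsv(p); box=np.zeros(d.shape,bool); box[b:e,a:c]=1
    m=box&(h[...,0]>4)&(h[...,0]<18)&(h[...,1]>170)&(h[...,2]>140)
    P,u,v=pts(cm,d,m); print(n,"orange",len(P),np.median(u),np.median(v),P.mean(0),P.min(0),P.max(0))
    W,u,v=pts(cm,d,box)
    for k,(lo,hi) in dict(lid=(265,300),stand=(15,100),).items():
        s=(W[:,2]>lo)&(W[:,2]<hi); 
        print(k,s.sum(),W[s].min(0),W[s].max(0))
    if n=="top":
        s=(W[:,2]>275)&(W[:,2]<330);print("lidcircle",cv2.minEnclosingCircle(W[s][:,:2].astype(np.float32)),np.median(W[s][:,2]))
    for nm,lo,hi in(("mug",100,118),("yel",22,32),("green",45,80)):
        q=box if nm=="mug" else True
        m=q&(h[...,0]>lo)&(h[...,0]<hi)&(h[...,1]>130)&(h[...,2]>60)
        X,_,_=pts(cm,d,m); X=X[(X[:,2]>70)&(X[:,2]<110)&(abs(X[:,1])<200)]
        if len(X)>5: print(nm,len(X),cv2.minEnclosingCircle(X[:,:2].astype(np.float32)),X[:,2].max())
p=D["top"][0]; cv2.imwrite("pics/c.png",np.hstack([cv2.resize(p[145:235,190:300],None,fx=4,fy=4,interpolation=2)[...,::-1],cv2.resize(D["scene"][0][170:260,345:435],None,fx=4,fy=4,interpolation=2)[...,::-1]]))
E
```

```text
top orange 50 281.0 197.0 [578.94939587 104.47592117 209.38812754] [565.94997867  89.22255886 193.58580908] [591.75010771 117.35932879 221.23719992]
lid 2490 [530.06950686 200.48840301 265.34867967] [674.95684983 343.67504411 299.8371245 ]
stand 1070 [483.49862511 -28.56826794  15.00769778] [755.07367668 452.33409545  99.98598338]
lidcircle ((604.2330322265625, 273.2229919433594), 72.9488754272461) 293.9737967488991
green 52 ((604.196044921875, -124.22557067871094), 34.85136413574219) 105.54456268198646
scene orange 12 363.0 193.0 [582.56570965 101.19561721 208.28261011] [573.09840873  93.12835293 199.7671866 ] [590.45876008 108.42832099 215.74391062]
lid 2242 [530.2558731  199.06509776 265.3496209 ] [680.15659564 347.7299489  299.9331806 ]
stand 1749 [376.15690213 -13.85707167  15.00069   ] [738.56424761 378.59761567  99.99720661]
yel 284 ((606.5974731445312, -17.176267623901367), 37.98078155517578) 105.63835191853036
green 276 ((606.6926879882812, -124.55757904052734), 37.05002975463867) 106.51791850612176
```

View pics/c.png

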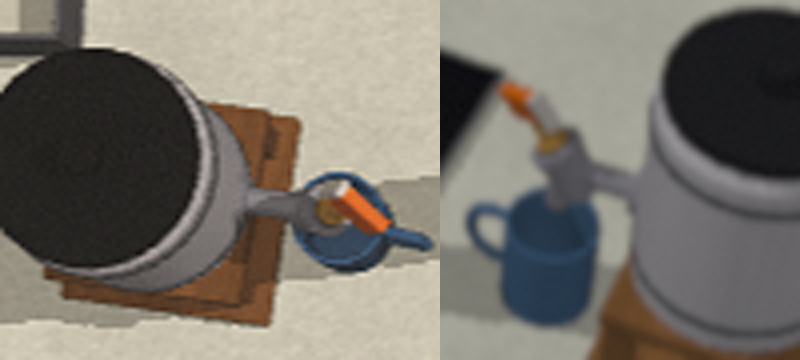

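The measured handle centre is about (581,104,208). It agrees with the drum axis at (603,273): 169 mm out, against the 171 mm expected. The moves only allow turns about the vertical tool axis. I plan to grip the bar by its ends and turn while following the leaning axis. First I rise and go above the handle.

apply_moves --rows '[-45, 0, 0, 0, -1, -45, 0, 0, 0, -1, -45, 0, 0, 0, -1, -45, 0, 0, 0, -1, 0, -36, -23, 0, -1, 0, -36, -23, 0, -1, 0, -36, -23, 0, -1, 0, -36, -23, 0, -1, 0, -36, -23, 0, -1, 0, -36, -23, 0, -1]' --force 60

```text
clock: 1.1
tcp_pos: [374.1, 378.1, 410.4]
ee_rot: [-0.403, 0.582, 0.403, 0.581]
wrist_force: [1.6, -0.4, 0.4]
gripper_width: 1.001
```

apply_moves --rows '[0, -36, -23, 0, -1, 0, -36, -23, 0, -1, 0, -36, -23, 0, -1, 0, -36, -23, 0, -1, 0, -36, -23, 0, -1, 0, -36, -23, 0, -1, 0, -36, -23, 0, -1, 0, -36, -23, 0, -1, 0, 0, 0, 8, -1, 0, 0, 0, 8, -1]'

```text
clock: 2.1
tcp_pos: [578.8, 104.6, 409.8]
ee_rot: [-0.315, 0.634, 0.315, 0.632]
wrist_force: [-0.9, 0.2, 0.2]
gripper_width: 1.001
```

```bash
cat > w.py <<'E'
import sys,numpy as np,cv2,pickle
from workcell import bot
from scipy.spatial.transform import Rotation as Ro
from h import *
def look(name):
    s=bot.get_state(); p,d=bot.capture("wrist"); cm=bot.camera_model("wrist")
    T=np.eye(4);T[:3,:3]=Ro.from_quat(s["ee_rot"]).as_matrix();T[:3,3]=s["tcp_pos"]
    T=T@cm["T_tool_cam"]; pickle.dump((p,d,cm,T,s),open(name+".pkl","wb"))
    cv2.imwrite(f"pics/{name}.png",p[...,::-1]); return p,d,cm,T,s
def yaw(s):
    z=Ro.from_quat(s["ee_rot"]).as_matrix()[:,2]; return np.degrees(np.arctan2(z[1],z[0]))
E
python3 - <<'E'
from w import *
p,d,cm,T,s=look("w1"); print(s["clock"],s["tcp_pos"],yaw(s),s["joints"])
h=hsv(p); m=(h[...,0]>4)&(h[...,0]<18)&(h[...,1]>190)&(h[...,2]>140)
P,u,v=pts(cm,d,m,T); k=(P[:,2]>180)&(P[:,2]<240);print(k.sum(),u[k].min(),u[k].max(),v[k].min(),v[k].max(),P[k].min(0),P[k].max(0))
E
```

```text
2.1 [578.81554035 104.63798657 409.76955674] 52.92211679842659 [ 1.58606107e-01  2.17034372e-01  1.50757810e+00  1.79416934e-05
  1.41856795e+00 -7.65061183e-01]
200 303 329 173 185 [563.69337525  89.9413257  195.21399524] [591.41960384 118.34911639 217.43161576]
```

View pics/w1.png

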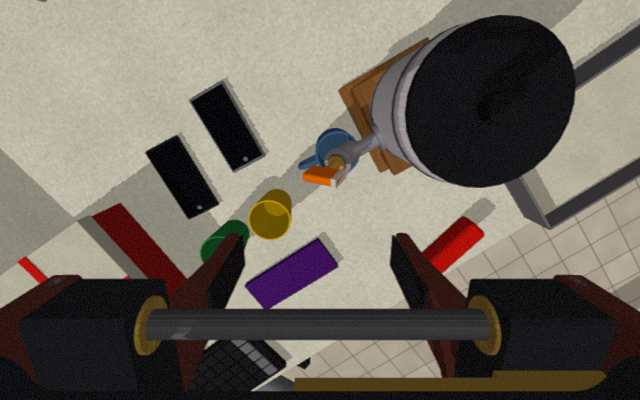

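The wrist view shows the handle at (320,176), with the white band at its right end (341,180), the drum lid at (491,100) and the pipe at (365,147). The fingers are at (235,270) and (400,270). Next I measure the bar axis in 3D.

```bash
cat > bar.py <<'E'
from w import *
def bar(p,d,cm,T,C=np.array([603.5,273]),guess=(580,104,208)):
    h=hsv(p).astype(int); P,u,v=pts(cm,d,d>0,T)
    H=h[v,u]; s0=np.linalg.norm(P-guess,axis=1)<36
    o=s0&(H[:,0]>3)&(H[:,0]<19)&(H[:,1]>190)&(H[:,2]>140)
    wv=s0&(H[:,1]<40)&(H[:,2]>150)
    lid=(P[:,2]>270)&(P[:,2]<305)&(np.linalg.norm(P[:,:2]-C,axis=1)<90)
    if lid.sum()>300: print("lid",cv2.minEnclosingCircle(P[lid][:,:2].astype(np.float32)))
    B=P[o|wv]; print("n",o.sum(),wv.sum(),"white",P[wv].mean(0) if wv.any() else 0,"orange",P[o].mean(0))
    for it in range(2):
        g=np.array(guess[:2])-C; g/=np.linalg.norm(g); ph=-g
        a=np.r_[g*np.sin(.6109),np.cos(.6109)]; pp=np.r_[ph*np.cos(.6109),np.sin(.6109)]; hh=np.r_[ph[1],-ph[0],0]
        q=np.c_[B@pp,B@hh,B@a]; top=np.percentile(q[:,2],92); t=q[q[:,2]>top-3]
        (cx,cy),wh,ang=cv2.minAreaRect(t[:,:2].astype(np.float32))
        c=cx*pp+cy*hh+(top-14)*a; guess=c
    if wh[0]<wh[1]: ang+=90
    print("pipe yaw",np.degrees(np.arctan2(ph[1],ph[0])),"top",top,"rect",wh,"turn deg",ang%180,"centre",c, "dist",np.linalg.norm(c[:2]-C))
    print("mouth(proud38)",c-38*a)
E
python3 - <<'E'
import pickle
from bar import *
p,d,cm,T,s=pickle.load(open("w1.pkl","rb")); bar(p,d,cm,T)
E
```

```text
lid ((602.5167236328125, 274.0245056152344), 73.51914978027344)
n 200 46 white [593.51041909 119.82254436 217.83620098] orange [577.20403477 104.26797585 207.55627852]
pipe yaw 82.06121384201172 top 66.14881938543361 rect (46.99546813964844, 12.838796615600586) turn deg 29.01848793029785 centre [581.17089873 112.85984596 198.14597055] dist 161.68938647399702
mouth(proud38) [584.18139033 134.44793449 167.01895055]
```

Bar size 47 x 13 mm fits. Turn is 29°, centre (581,113,198) and pipe yaw 82°. I go to yaw 35°, which is 13° ahead of the bar so the gripper body clears the drum, and descend part way for a second measurement.

apply_moves --rows '[0, 0, 0, 6, -1, 0, 0, 0, 6, -1, 0, 0, 0, 6, -1, 0, 5.4, 6.6, 0, -1, 35, 0, 0, 0, -1, 35, 0, 0, 0, -1, 35, 0, 0, 0, -1, 35, 0, 0, 0, -1, 0, 0, 0, 0, -1, 0, 0, 0, 0, -1]'

```text
clock: 3.15
tcp_pos: [580.7, 114.9, 271.0]
ee_rot: [-0.216, 0.674, 0.216, 0.673]
wrist_force: [0.5, -0.2, 0.3]
gripper_width: 1.0
```

Run:
```python
from bar import *
p,d,cm,T,s=look("w2"); print(s["clock"],s["tcp_pos"],yaw(s),s["joints"],s["wrist_force"])
bar(p,d,cm,T,guess=(581,113,198))
```

```text
3.15 [580.74334553 114.85209021 270.9668544 ] 35.548503963694365 [ 1.75114184e-01  3.31778443e-01  1.66802630e+00  6.62373660e-05
  1.14266446e+00 -4.45351615e-01] [ 0.45796909 -0.17154072  0.32398837]
lid ((602.163818359375, 242.7086181640625), 65.11205291748047)
n 406 109 white [593.34622463 119.90948821 217.1745828 ] orange [577.54086377 104.88340116 208.02873748]
pipe yaw 82.23444450944444 top 67.09995078887545 rect (46.67140579223633, 13.074743270874023) turn deg 27.320480346679688 centre [581.58977274 112.56225517 197.95399863] dist 161.9269218613781
mouth(proud38) [584.53498027 134.15934707 166.82697863]
```

View pics/w2.png

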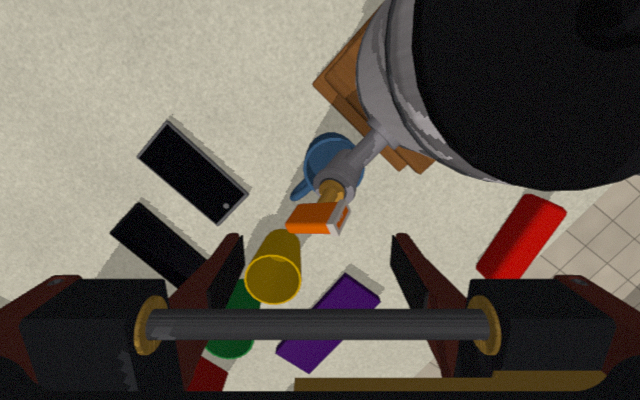

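The second measurement agrees: turn 28°, centre (581.5,112.6,198). In view 2 the handle is at (318,217) with the white end on the right. I descend to it now.

apply_moves --rows '[0, -2.3, -0.7, 0, -1, 15, 0, 0, 0, -1, 15, 0, 0, 0, -1, 15, 0, 0, 0, -1, 10, 0, 0, 0, -1, 10, 0, 0, 0, -1, 10, 0, 0, 0, -1, 0, 0, 0, 0, -1, 0, 0, 0, 0, -1, 0, 0, 0, 0, -1]'

```text
clock: 4.2
tcp_pos: [581.8, 112.2, 196.2]
ee_rot: [-0.215, 0.673, 0.215, 0.674]
wrist_force: [0.4, 0.4, -0.5]
gripper_width: 0.999
```

apply_moves --rows '[0, 0, 0, 0, 1, 0, 0, 0, 0, 1, 0, 0, 0, 0, 1, 0, 0, 0, 0, 1, 0, 0, 0, 0, 1, 0, 0, 0, 0, 1, 0, 0, 0, 0, 1, 0, 0, 0, 0, 1, 0, 0, 0, 0, 1, 0, 0, 0, 0, 1]' --force 50

```text
clock: 5.2
tcp_pos: [581.4, 112.0, 195.8]
ee_rot: [-0.215, 0.674, 0.215, 0.674]
wrist_force: [0.0, -2.7, 1.4]
gripper_width: 0.569
```

Run:
```python
from bar import *
p,d,cm,T,s=look("w3"); print(s["clock"],s["tcp_pos"],yaw(s),s["gripper_width"]*88,s["wrist_force"],s["wrist_torque"])
bar(p,d,cm,T,guess=(581.5,112.6,198))
```

```text
5.2 [581.41574177 111.96390674 195.76140324] 35.37931298764504 50.11199125999444 [ 0.03159772 -2.68009491  1.41427632] [-0.41088939  0.12774054 -0.21471197]
lid ((589.8583374023438, 212.67996215820312), 38.615333557128906)
n 732 158 white [592.20821086 118.78352198 219.20795338] orange [577.73262732 105.20563605 208.48725429]
pipe yaw 81.9328459768831 top 65.36488198199542 rect (48.391197204589844, 12.955296516418457) turn deg 28.7404727935791 centre [580.85265837 112.96944422 198.11191208] dist 161.62512449101504
mouth(proud38) [583.91150923 134.55073374 166.98489208]
```

View pics/w3.png

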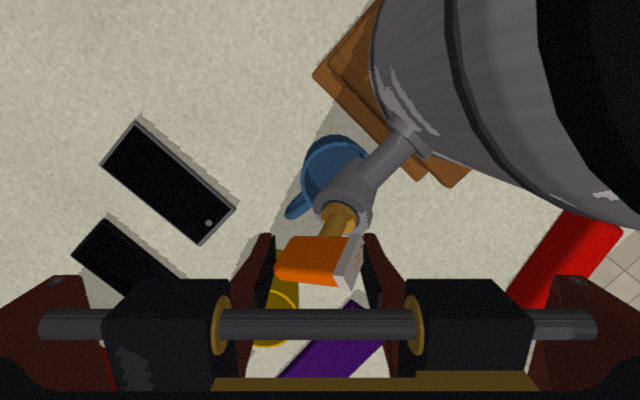

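The bar is gripped by its ends, with turn still about 28.5°. View 3 shows the pads on both ends at (270,262) and (362,262). I start pressing and turning in small steps and watch the force.

apply_moves --rows '[0.6, 0.3, 0.25, 0, 1, 0.6, 0.3, 0.25, 0, 1, 0.33, 0.2, 0.12, 3, 1, 0.33, 0.2, 0.12, 3, 1, 0.33, 0.2, 0.12, 3, 1, 0.33, 0.2, 0.12, 3, 1, 0.33, 0.2, 0.12, 3, 1, 0.33, 0.2, 0.12, 3, 1, 0.33, 0.2, 0.12, 3, 1, 0, 0, 0, 0, 1]' --force 60

```text
clock: 6.25
tcp_pos: [582.2, 114.6, 192.8]
ee_rot: [-0.087, 0.701, 0.088, 0.702]
wrist_force: [-0.2, -1.4, 7.0]
gripper_width: 0.196
```

Run:
```python
from bar import *
p,d,cm,T,s=look("w4"); print(s["clock"],s["tcp_pos"],yaw(s),s["gripper_width"]*88,s["wrist_force"],s["wrist_torque"])
bar(p,d,cm,T,guess=(581.5,112.6,198))
```

```text
6.25 [582.18806753 114.56999535 192.82818071] 14.224246879012068 17.23927325779781 [-0.16206072 -1.43378859  6.99006093] [-0.45130119  0.35082025 -1.20299827]
lid ((596.7099609375, 212.17422485351562), 38.62126541137695)
n 448 92 white [581.91366379 124.46180085 217.01720579] orange [580.34941282 108.22041429 204.99847369]
pipe yaw 82.24772304403187 top 62.09645559303756 rect (11.373539924621582, 45.26036071777344) turn deg 176.73707580566406 centre [582.14499296 116.1871703  194.32228179] dist 158.26022836762505
mouth(proud38) [585.08519519 137.78494419 163.19526179]
```

The first end grip slipped. The squeeze swung the bar back to turn ≈ 0, and the plug went in to about 5 mm on the way. The jaws now hold the bar across its thickness, which is a stable grip. I keep turning clockwise with this grip to about 40°, as far as the drum allows.

apply_moves --rows '[0.1, 0.15, 0, 6, 1, 0.1, 0.15, 0, 6, 1, 0.1, 0.15, 0, 6, 1, 0.1, 0.15, 0, 6, 1, 0.1, 0.15, 0, 6, 1, 0.1, 0.15, 0, 6, 1, 0.1, 0.15, 0, 6, 1, 0.1, 0.15, 0, 6, 1, 0.1, 0.15, 0, 6, 1, 0.1, 0.15, 0, 6, 1]' --force 60

```text
clock: 7.3
tcp_pos: [580.4, 116.9, 192.3]
ee_rot: [0.274, 0.653, -0.274, 0.651]
wrist_force: [-2.7, 3.0, 10.6]
gripper_width: 0.197
```

Run:
```python
from bar import *
p,d,cm,T,s=look("w5"); print(s["clock"],s["tcp_pos"],yaw(s),s["gripper_width"]*88,s["wrist_force"],s["wrist_torque"])
bar(p,d,cm,T,guess=(581.5,114.6,196))
```

```text
7.3 [580.43317854 116.90123761 192.30578525] -45.638924679977386 17.326445565656325 [-2.7473612   3.00629545 10.63388129] [1.37530377 1.45511102 1.11447322]
lid ((597.9095458984375, 211.11849975585938), 38.624385833740234)
n 128 0 white 0 orange [573.14816875 102.34163054 200.32008824]
pipe yaw 79.8645138580417 top 48.90562967441065 rect (22.509632110595703, 4.704072952270508) turn deg 22.13071632385254 centre [574.60620611 109.70710787 189.04572722] dist 165.8294905742466
mouth(proud38) [578.44196232 131.16393896 157.91870722]
```

View pics/w5.png

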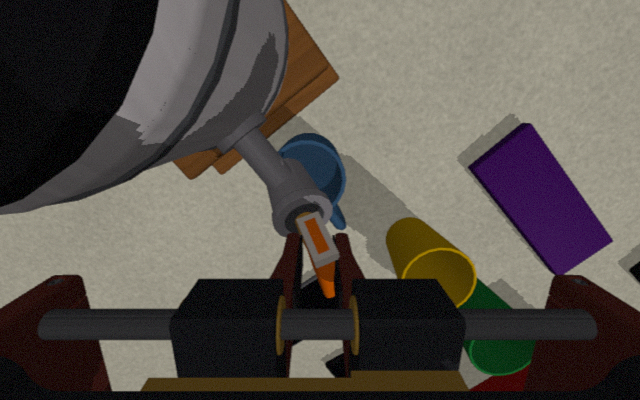

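View 5: the bar is held between the pads, white end at (318,235), orange tip at (331,292), with the steel collar at (300,215). I measure its direction with looser colour limits.

```bash
cat > bar2.py <<'E'
from w import *
ph=np.r_[np.cos(np.radians(82)),np.sin(np.radians(82))]; S,Cc=np.sin(.6109),np.cos(.6109)
a=np.r_[-ph*S,Cc]; pp=np.r_[ph*Cc,S]; hh=np.r_[ph[1],-ph[0],0]; M0=np.array([581.2,112.8,198.1])-38*a
def bar2(p,d,cm,T):
    h=hsv(p).astype(int); P,u,v=pts(cm,d,d>0,T); H=h[v,u]; Q=(P-M0)@np.c_[pp,hh,a]   # along pipe, lateral, out
    s=(np.hypot(Q[:,0],Q[:,1])<30)&(Q[:,2]>16)&(Q[:,2]<56)
    o=s&(H[:,0]>3)&(H[:,0]<17)&(H[:,1]>185)&(H[:,2]>60)
    w=s&(H[:,1]<50)&(H[:,2]>110)
    for n,m in(("or",o),("wh",w)): print(n,m.sum(),Q[m].mean(0).round(1) if m.any() else "")
    B=Q[o|w]; top=np.percentile(B[:,2],95); t=B[B[:,2]>top-3.5]
    r=cv2.minAreaRect(t[:,:2].astype(np.float32)); print("out(centre)",round(top-14,1),"n",len(t),r,"pos rect long ang",r[2] if r[1][0]>r[1][1] else r[2]-90)
    return Q,H,o,w
E
python3 - <<'E'
import pickle
from bar2 import *
for n in("w2","w3","w4","w5"):
    p,d,cm,T,s=pickle.load(open(n+".pkl","rb")); print(n); bar2(p,d,cm,T)
E
```

```text
w2
or 1228 [ 1.3 -4.1 42.4]
wh 297 [20.2  9.6 42.1]
out(centre) 37.8 n 572 ((0.2700691223144531, 0.32723426818847656), (47.64242172241211, 13.67586898803711), 27.258480072021484) pos rect long ang 27.258480072021484
w3
or 2702 [ 0.6 -5.  41.9]
wh 608 [20.4  9.7 44. ]
out(centre) 37.7 n 1159 ((0.2340831756591797, -0.6120510101318359), (48.39043045043945, 13.493406295776367), 28.794437408447266) pos rect long ang 28.794437408447266
w4
or 769 [ 0.6 -2.4 41.9]
wh 376 [22.1 -0.2 38.6]
out(centre) 33.0 n 723 ((1.237100601196289, -1.0529098510742188), (46.43598175048828, 12.573966979980469), 0.7131763100624084) pos rect long ang 0.7131763100624084
w5
or 854 [ 9.4  2.5 40.2]
wh 96 [14.   8.8 34. ]
out(centre) 32.9 n 461 ((0.12055683135986328, 0.5456733703613281), (46.65554428100586, 18.099578857421875), 37.92952346801758) pos rect long ang 37.92952346801758
```

The bar is at about 33–37° and aligned with the grip, and the plug is within 1 mm of home. Next I release, lift and turn the gripper back. Then both fingertips can act as a paddle on the bar's outer side, pushing the orange end round to square while the body stays clear of the drum.

apply_moves --rows '[0, 0, 0, 0, 0.1, 0, 0, 0, 0, 0.1, 0, 0, 0, 0, 0.1, -20, 0, 0, 0, 0.1, -20, 0, 0, 0, 0.1, -20, 0, 0, 0, 0.1, 0, 0, 0, -8, 0.64, 0, 0, 0, -8, 0.64, 0, 0, 0, -8, 0.64, 0, 0, 0, -8, 0.64]'

```text
clock: 8.35
tcp_pos: [581.7, 115.9, 250.8]
ee_rot: [0.082, 0.703, -0.082, 0.702]
wrist_force: [-0.2, 0.3, 0.3]
gripper_width: 0.185
```

apply_moves --rows '[0, 0, 0, -8, 0.64, 0, 0, 0, -8, 0.64, 0, 0, 0, -8, 0.64, 0, 0, 0, -8, 0.64, 0, 0, 0, -8, 0.64, 0, 0, 0, -8, 0.64, 0, 0, 0, -8, 0.64, 0, 0, 0, 0, 0.64, 0, 0, 0, 0, 0.64, 0, 0, 0, 0, 0.64]'

```text
clock: 9.35
tcp_pos: [581.8, 115.9, 251.0]
ee_rot: [-0.255, 0.66, 0.255, 0.66]
wrist_force: [-0.5, -0.6, 0.1]
gripper_width: 0.179
```

Run:
```python
from bar2 import *
p,d,cm,T,s=look("w6"); print(s["clock"],s["tcp_pos"],yaw(s),s["gripper_width"]*88,s["wrist_force"],s["joints"][5])
bar2(p,d,cm,T)
R=Ro.from_quat(s["ee_rot"]).as_matrix(); C=M0+33*a; print(C,"centre rel TCP in tool",R.T@(C-s["tcp_pos"]))
```

```text
9.35 [581.81756291 115.89067496 250.95561469] 42.23363074246662 15.770079748659406 [-0.48461348 -0.59554377  0.11906123] -0.5606308085723062
or 1442 [ 0.9 -4.9 37.1]
wh 368 [20.5  8.6 30.9]
out(centre) 32.6 n 552 ((0.8321208953857422, -0.8266963958740234), (47.69468307495117, 11.215025901794434), 31.57017707824707) pos rect long ang 31.57017707824707
[581.59915187 115.64011314 194.00433947] centre rel TCP in tool [ 5.69513471e+01 -5.24289254e-02 -3.15518603e-01]
```

The turn is 32° and the plug is 32.6 mm out, against 32 when home. I lower the paddle beside the bar and begin the clockwise push.

apply_moves --rows '[0, -26, -6, 0, 0.64, 20, 0, 0, 0, 0.64, 20, 0, 0, 0, 0.64, 19, 0, 0, 0, 0.64, 0, 3, 0, 0, 0.64, 0, 3, 0, 0, 0.64, 0.2, 0.8, -2.4, 6, 0.64, 0.2, 0.8, -2.4, 6, 0.64, 0.2, 0.8, -2.4, 6, 0.64, 0.2, 0.8, -2.4, 6, 0.64]'

```text
clock: 10.4
tcp_pos: [585.8, 91.9, 193.8]
ee_rot: [-0.114, 0.695, 0.11, 0.702]
wrist_force: [13.8, -18.2, -3.4]
gripper_width: 0.181
```

Run:
```python
from bar2 import *
p,d,cm,T,s=look("w7"); print(s["clock"],s["tcp_pos"],yaw(s),s["gripper_width"]*88,s["wrist_force"],s["wrist_torque"])
bar2(p,d,cm,T)
R=Ro.from_quat(s["ee_rot"]).as_matrix(); C=M0+32.6*a; print(C,"centre rel TCP in tool",R.T@(C-s["tcp_pos"]))
```

```text
10.4 [585.80675639  91.94558115 193.79133241] 18.202650225808448 15.941956470984458 [ 13.76959354 -18.18538614  -3.44852379] [-3.08508629 -2.4554533   0.24504661]
or 2934 [ 1.9 -4.4 36.9]
wh 73 [12.6 18.6 34.6]
out(centre) 32.6 n 1033 ((-1.2835302352905273, 1.5424690246582031), (47.48728942871094, 17.203655242919922), 42.1074104309082) pos rect long ang 42.1074104309082
[581.63108402 115.86732219 193.67668663] centre rel TCP in tool [-0.03603219 24.02944759  3.50477217]
```

View pics/w7.png

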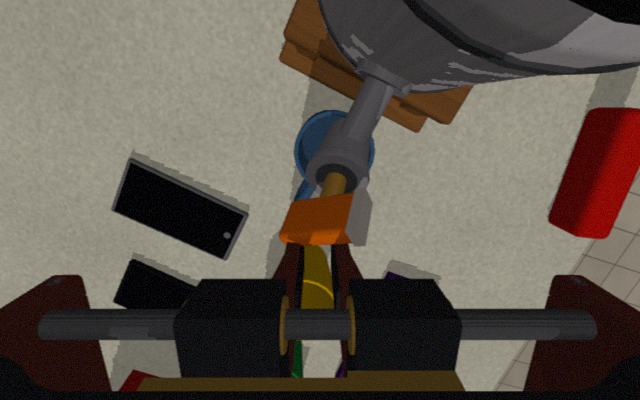

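The paddle push works. In view 7 the bar is at (320,220), nearly parallel to the gripper, about 55–60°, and the push force is 23 N. I continue to square.

apply_moves --rows '[0.2, 0.7, -2.6, 5.2, 0.64, 0.2, 0.7, -2.6, 5.2, 0.64, 0.2, 0.7, -2.6, 5.2, 0.64, 0.2, 0.7, -2.6, 5.2, 0.64, 0.2, 0.7, -2.6, 5.2, 0.64, 0, 0.5, 0, 0, 0.64, 0, 0.5, 0, 0, 0.64, 0, 0, 0, 0, 0.64, 0, 0, 0, 0, 0.64, 0, 0, 0, 0, 0.64]'

```text
clock: 11.45
tcp_pos: [572.2, 93.0, 194.5]
ee_rot: [0.045, 0.702, -0.049, 0.709]
wrist_force: [5.7, -23.2, 11.0]
gripper_width: 0.182
```

Run:
```python
from bar2 import *
p,d,cm,T,s=look("w8"); print(s["clock"],s["tcp_pos"],yaw(s),s["wrist_force"],s["wrist_torque"])
bar2(p,d,cm,T)
R=Ro.from_quat(s["ee_rot"]).as_matrix(); C=M0+32.3*a; print("centre rel TCP in tool",R.T@(C-s["tcp_pos"]))
```

```text
11.45 [572.1978179   92.98283749 194.54343212] -7.572244569350043 [  5.73833272 -23.21399285  11.04164052] [-3.86600499 -0.65103397  0.19465109]
or 3650 [ 4.  -3.2 36.3]
wh 195 [ 4.7 21.  43.1]
out(centre) 32.7 n 1238 ((-0.7118837833404541, -0.006793975830078125), (47.65787124633789, 15.302550315856934), 81.32360076904297) pos rect long ang 81.32360076904297
centre rel TCP in tool [ 1.05535816 24.10578158  6.32471962]
```

View pics/w8.png

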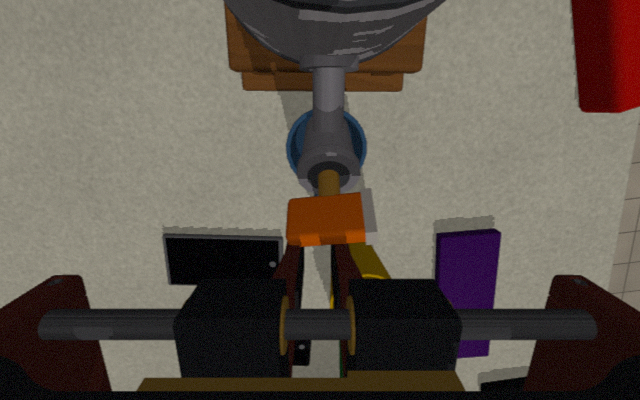

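In view 8 the pipe is vertical in the picture and the bar at (326,220) is square to within about 6–8°. I push the orange end a little more.

apply_moves --rows '[0.2, 0.8, 0, 0, 0.64, 0.2, 0.8, 0, 0, 0.64, 0.2, 0.8, 0, 0, 0.64, 0, 0, 0, 0, 0.64, 0, 0, 0, 0, 0.64, 0, -3, 0, 0, 0.64, 0, -8, 0, 0, 0.64, -20, -8, 0, 0, 0.64, -20, 0, 0, 0, 0.64, -20, 0, 0, 0, 0.64]'

```text
clock: 12.5
tcp_pos: [566.0, 80.8, 251.7]
ee_rot: [0.048, 0.705, -0.047, 0.706]
wrist_force: [-0.5, 0.6, 0.9]
gripper_width: 0.179
```

Run:
```python
from bar2 import *
p,d,cm,T,s=look("w9"); print(s["clock"],s["tcp_pos"],yaw(s),s["wrist_force"],s["wrist_torque"])
bar2(p,d,cm,T)
```

```text
12.5 [565.97329028  80.81833892 251.67597331] -7.666316040326374 [-0.48703617  0.62488412  0.89111309] [-0.08299457  0.09252311 -0.01787223]
or 2019 [ 3.7 -3.2 37.2]
wh 128 [ 3.5 21.2 44.1]
out(centre) 33.0 n 804 ((-0.41709256172180176, 0.27310752868652344), (47.38443374633789, 13.650680541992188), 82.3946533203125) pos rect long ang 82.3946533203125
```

View pics/w9.png

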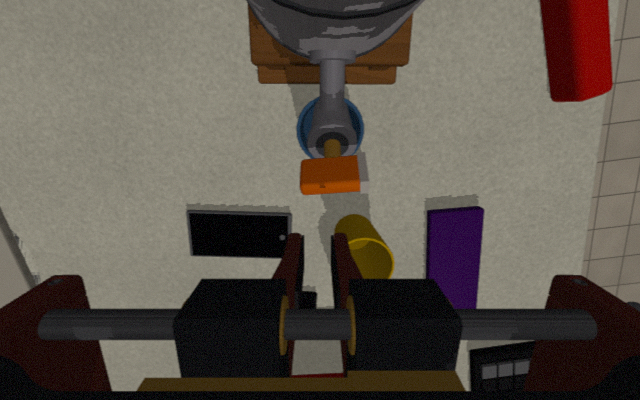

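In view 9 the paddle is clear and the bar at (335,173) is within a few degrees of square. I refine the angle with a plane fit of the bar's big side face.

```bash
cat > ang.py <<'E'
from bar2 import *
def ang(p,d,cm,T):
    Q,H,o,w=bar2(p,d,cm,T); q=Q[o]; q=q[(q[:,2]>22)&(q[:,2]<43)&(abs(q[:,1])<20)]
    for i in range(4):
        A=np.c_[q[:,1:],np.ones(len(q))]; c=np.linalg.lstsq(A,q[:,0],rcond=None)[0]; r=q[:,0]-A@c; q=q[abs(r)<max(2*r.std(),.8)]
    print("face n",len(q),"coef",c,"rms",r.std(),"turn",90-np.degrees(np.arctan(c[0])))
    m=(H[:,1]<70)&(Q[:,0]>35)&(Q[:,0]<75)&(abs(Q[:,1])<14)&(Q[:,2]>-35+.0*Q[:,0])&((Q[:,0]*S+Q[:,2]*Cc)+M0[2]>150)
    x=Q[m]; X=(x[:,:1]*Cc-x[:,2:]*S)[:,0]; print("pipe n",m.sum(),"yaw err deg (pos = pipe tilts to +lateral)",np.degrees(np.polyfit(X,x[:,1],1)[0]))
E
python3 - <<'E'
import pickle
from ang import *
for n in("w8","w9"):
    p,d,cm,T,s=pickle.load(open(n+".pkl","rb")); ang(p,d,cm,T)
E
```

```text
or 3650 [ 4.  -3.2 36.3]
wh 195 [ 4.7 21.  43.1]
out(centre) 32.7 n 1238 ((-0.7118837833404541, -0.006793975830078125), (47.65787124633789, 15.302550315856934), 81.32360076904297) pos rect long ang 81.32360076904297
face n 1922 coef [1.58557540e-01 2.13999648e-03 5.30840883e+00] rms 0.42900040246521143 turn 80.99032508453033
pipe n 4407 yaw err deg (pos = pipe tilts to +lateral) -0.08336659653837046
or 2019 [ 3.7 -3.2 37.2]
wh 128 [ 3.5 21.2 44.1]
out(centre) 33.0 n 804 ((-0.41709256172180176, 0.27310752868652344), (47.38443374633789, 13.650680541992188), 82.3946533203125) pos rect long ang 82.3946533203125
face n 1012 coef [ 1.21323225e-01 -5.06115171e-03  5.57141041e+00] rms 0.38189989846843625 turn 83.08249938754886
pipe n 1023 yaw err deg (pos = pipe tilts to +lateral) 2.193055333792735
```

The turn is 83° and the pipe yaw is confirmed. I go in once more with the paddle turned 6° further and more lever, pressing down as it turns the last 7°.

apply_moves --rows '[0, 0, -4, 6, 0.64, 20, 0, 0, 0, 0.64, 20, 0, 0, 0, 0.64, 20, 0, 0, 0, 0.64, 0, 8, 0, 0, 0.64, 0, 8, 0, 0, 0.64, 0.3, 1, 0, 0, 0.64, 0.3, 1, 0, 0, 0.64, 0.3, 1, 0, 0, 0.64, 0, 0, 0, 0, 0.64]'

```text
clock: 13.55
tcp_pos: [563.9, 96.9, 189.4]
ee_rot: [0.081, 0.704, -0.086, 0.7]
wrist_force: [-9.0, -17.9, 1.9]
gripper_width: 0.185
```

Run:
```python
from ang import *
p,d,cm,T,s=look("w10"); print(s["clock"],s["tcp_pos"],yaw(s),s["wrist_force"],s["wrist_torque"])
ang(p,d,cm,T)
```

```text
13.55 [563.89681045  96.93915929 189.39308336] -13.582237171921387 [ -9.0453527  -17.92888796   1.92097017] [-3.10275167  1.52339914 -0.17923663]
or 3952 [ 4.1 -3.1 36.2]
wh 191 [ 3.3 21.2 43.5]
out(centre) 32.7 n 1298 ((-0.005380153656005859, -0.27284812927246094), (48.01000213623047, 13.91430377960205), 84.66838073730469) pos rect long ang 84.66838073730469
face n 2130 coef [ 9.84432819e-02 -1.96514490e-04  5.34731805e+00] rms 0.42652859576584723 turn 84.37773068176423
pipe n 4592 yaw err deg (pos = pipe tilts to +lateral) -0.5843455613547187
```

apply_moves --rows '[0.6, 0.8, 0, 0, 0.64, 0.6, 0.8, 0, 0, 0.64, 0.6, 0.8, 0, 0, 0.64, 0, 0.4, 0, 0, 0.64, 0, 0, 0, 0, 0.64, 0, 0, 0, 0, 0.64, 0, 0, 0, 0, 0.64, 0, 0, 0, 0, 0.64, 0, 0, 0, 0, 0.64, 0, 0, 0, 0, 0.64]'

```text
clock: 14.6
tcp_pos: [564.1, 97.4, 189.0]
ee_rot: [0.08, 0.704, -0.087, 0.7]
wrist_force: [-15.3, -27.4, 19.8]
gripper_width: 0.182
```

Run:
```python
from ang import *
p,d,cm,T,s=look("w11"); print(s["clock"],s["tcp_pos"],yaw(s),s["wrist_force"],s["wrist_torque"])
ang(p,d,cm,T)
```

```text
14.6 [564.13723618  97.39927697 188.98767576] -13.572756518434835 [-15.26402877 -27.35216389  19.81776722] [-4.38833358  2.51266651 -0.09583624]
or 3958 [ 4.2 -3.1 36.1]
wh 192 [ 3.6 21.3 43.2]
out(centre) 32.7 n 1285 ((1.283360481262207, -0.20811080932617188), (48.14289474487305, 14.094219207763672), 87.96087646484375) pos rect long ang 87.96087646484375
face n 2137 coef [1.10086607e-01 1.27671243e-03 5.32409114e+00] rms 0.4303478571921183 turn 83.71779867850131
pipe n 4504 yaw err deg (pos = pipe tilts to +lateral) -0.4549753442297374
```

The bar did not move further at 37 N, and the two estimates disagree (84° against 88°). I check independently by casting rays from the bar's picture edges onto its top and bottom planes.

```bash
cat > edge.py <<'E'
from bar2 import *
def edge(p,d,cm,T,out=32.5,lat=16):
    h=hsv(p).astype(int); f=200/np.tan(np.radians(cm["fov_y"]/2)); N=np.c_[pp,hh,a]
    _,u,v=pts(cm,d,d>0,T); P,_,_=pts(cm,d,d>0,T); Q=(P-M0)@N; H=h[v,u]
    o=(np.hypot(Q[:,0],Q[:,1])<30)&(Q[:,2]>16)&(Q[:,2]<56)&(H[:,0]>3)&(H[:,0]<17)&(H[:,1]>185)&(H[:,2]>60)
    m=np.zeros(d.shape,np.uint8); m[v[o],u[o]]=1; cs=cv2.findContours(m,0,1)[0]; c=max(cs,key=cv2.contourArea); m[:]=0; cv2.drawContours(m,[c],-1,1,-1)
    cols=np.nonzero(m.any(0))[0]; top=m[:,cols].argmax(0)-.5; bot=399.5-m[::-1][:,cols].argmax(0)
    def cast(r,k):
        D=np.c_[(cols-cm["cx"])/f,(r-cm["cy"])/f,np.ones(len(cols))]@T[:3,:3].T; O=T[:3,3]-M0
        return (O+D*((k-O@a)/(D@a))[:,None])@N
    for nm,r,k in(("bottom drum edge",top,out-14),("top away edge",bot,out+14)):
        q=cast(r,k); s=(q[:,1]>-lat)&(q[:,1]<lat)
        for i in range(3): c=np.polyfit(q[s,1],q[s,0],1); s&=abs(q[:,0]-np.polyval(c,q[:,1]))<1
        print(nm,s.sum(),"pp at centre",round(c[1],2),"turn",round(90-np.degrees(np.arctan(c[0])),1))
E
python3 - <<'E'
import pickle
from edge import *
for n in("w8","w9","w10","w11"):
    p,d,cm,T,s=pickle.load(open(n+".pkl","rb")); print(n); edge(p,d,cm,T)
p=pickle.load(open("w11.pkl","rb"))[0]; cv2.imwrite("pics/z.png",cv2.resize(p[90:290,210:450],None,fx=3,fy=3,interpolation=2)[...,::-1])
E
```

```text
w8
bottom drum edge 56 pp at centre 2.98 turn 80.8
top away edge 60 pp at centre -3.88 turn 82.1
w9
bottom drum edge 42 pp at centre 3.23 turn 82.9
top away edge 45 pp at centre -4.16 turn 83.1
w10
bottom drum edge 56 pp at centre 2.81 turn 84.2
top away edge 61 pp at centre -3.66 turn 86.3
w11
bottom drum edge 57 pp at centre 2.85 turn 83.2
top away edge 56 pp at centre -3.52 turn 86.1
```

View pics/z.png

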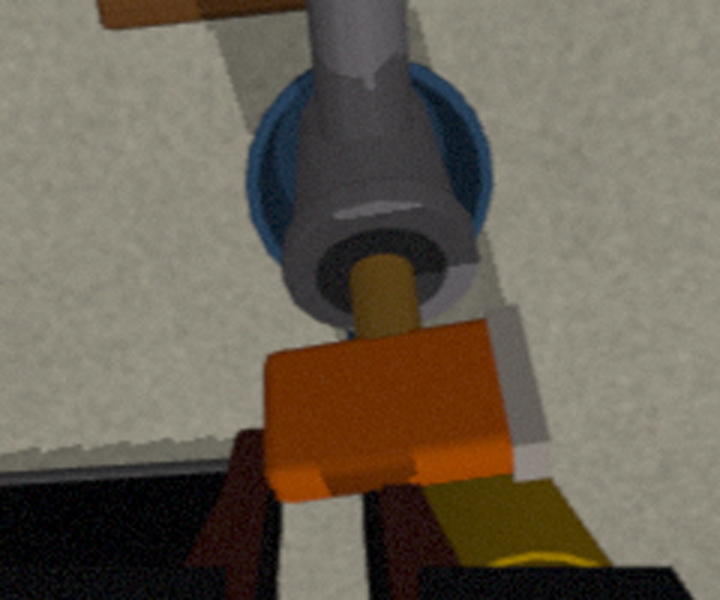

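The edges confirm 84°. The crop shows the left finger has slipped half off the orange end at (270,490), while the right one touches near the bar's middle at (390,490), so the lever is lost. I back off, shift 6 mm back along the bar and push again.

apply_moves --rows '[0, -12, 0, 0, 0.64, 0, 0, 6, 0, 0.64, 0, 4, 0, 0, 0.64, 0, 3, 0, 0, 0.64, 0, 2, 0, 0, 0.64, 0, 1, 0, 0, 0.64, 0, 1, 0, 0, 0.64, 0, 1, 0, 0, 0.64, 0, 0, 0, 0, 0.64, 0, 0, 0, 0, 0.64]'

```text
clock: 15.65
tcp_pos: [572.0, 95.7, 189.0]
ee_rot: [0.079, 0.703, -0.087, 0.702]
wrist_force: [-11.0, -32.6, 17.5]
gripper_width: 0.183
```

Run:
```python
from edge import *
import ang
p,d,cm,T,s=look("w12"); print(s["clock"],s["tcp_pos"],yaw(s),s["wrist_force"],s["wrist_torque"])
edge(p,d,cm,T); ang.ang(p,d,cm,T)
```

```text
15.65 [571.98529623  95.66605784 189.01871912] -13.498794170863315 [-10.96923403 -32.57259952  17.52856757] [-5.02598877  2.01400838  0.30903577]
bottom drum edge 56 pp at centre 2.68 turn 94.2
top away edge 58 pp at centre -3.39 turn 94.7
or 3978 [ 4.7 -2.6 36.1]
wh 138 [-2.5 19.9 46.8]
out(centre) 32.7 n 1275 ((-0.45183801651000977, 0.023046493530273438), (47.507293701171875, 29.551332473754883), 72.06768798828125) pos rect long ang 72.06768798828125
face n 2156 coef [-7.88445567e-02 -1.59695121e-03  5.32852410e+00] rms 0.4119378586151398 turn 94.50813422271209
pipe n 4423 yaw err deg (pos = pipe tilts to +lateral) -0.4213461495044338
```

The bar is now at 94.5°, just past square and near the stop at 96°. I square it with both fingertips in a symmetric push, with the tool exactly square to the pipe, which stops by itself when flush.

apply_moves --rows '[0, -14, 0, 0, 0.6, 0, 0, 8, -5.6, 0.55, 0, 3, 0, 0, 0.55, 0, 2, 0, 0, 0.55, 0, 1, 0, 0, 0.55, 0, 1, 0, 0, 0.55, 0, 1, 0, 0, 0.55, 0, 1, 0, 0, 0.55, 0, 0, 0, 0, 0.55, 0, 0, 0, 0, 0.55]'

```text
clock: 16.7
tcp_pos: [580.0, 92.9, 187.7]
ee_rot: [0.049, 0.704, -0.051, 0.706]
wrist_force: [4.3, -13.5, 0.3]
gripper_width: 0.223
```

Run:
```python
from edge import *
import ang
p,d,cm,T,s=look("w13"); print(s["clock"],s["tcp_pos"],yaw(s),s["wrist_force"],s["wrist_torque"])
edge(p,d,cm,T); ang.ang(p,d,cm,T)
R=Ro.from_quat(s["ee_rot"]).as_matrix(); C=M0+32.3*a; print("centre rel TCP in tool",R.T@(C-s["tcp_pos"]))
```

```text
16.7 [579.99716428  92.88370761 187.65020334] -8.10615719662599 [  4.30239522 -13.49719281   0.27321489] [-2.12385269 -0.55414417 -0.0672544 ]
bottom drum edge 58 pp at centre 2.8 turn 89.3
top away edge 62 pp at centre -3.83 turn 90.1
or 4060 [ 4.4 -2.9 36.3]
wh 120 [-1.  20.2 46.5]
out(centre) 32.7 n 1310 ((-0.3183159828186035, 0.7780857086181641), (44.441165924072266, 35.347740173339844), 59.01301956176758) pos rect long ang 59.01301956176758
face n 2221 coef [ 1.34733799e-03 -1.34966980e-03  5.39056833e+00] rms 0.4334113501439754 turn 89.92280326625458
pipe n 4365 yaw err deg (pos = pipe tilts to +lateral) 0.1860588897305159
centre rel TCP in tool [-5.86685123 23.13603674 -1.60564397]
```

The turn is 90°. While turning with about 30 N along the axis the depth did not change, so the plug is on its stop. I back off along −y, then lift clear.

apply_moves --rows '[0, -5, 0, 0, 0.55, 0, -15, 0, 0, 0.55, -20, 0, 0, 0, 0.55, -30, 0, 0, 0, 0.55, -40, 0, 0, 0, 0.55, -40, 0, 0, 0, 0.55, 0, 0, 0, 0, 0.55, 0, 0, 0, 0, 0.55, 0, 0, 0, 0, 0.55, 0, 0, 0, 0, 0.55]'

```text
clock: 17.75
tcp_pos: [575.0, 74.6, 315.5]
ee_rot: [0.049, 0.706, -0.05, 0.704]
wrist_force: [0.5, -0.1, 0.8]
gripper_width: 0.226
```

Run:
```python
from edge import *
import ang,pickle
p,d,cm,T,s=look("w14"); print(s["clock"],s["tcp_pos"],yaw(s),s["wrist_force"])
edge(p,d,cm,T); ang.ang(p,d,cm,T)
D=pickle.load(open("d.pkl","rb")); p2,d2=bot.capture("scene"); diff=(np.abs(p2.astype(int)-D["scene"][0]).sum(2)>90).astype(np.uint8)
n,_,st,_=cv2.connectedComponentsWithStats(diff); print([tuple(x) for x in st[1:] if x[4]>25])
cv2.imwrite("pics/end.png",p2[...,::-1])
```

```text
17.75 [575.02575528  74.57466992 315.45225708] -8.02675170755436 [ 0.50137887 -0.11478148  0.79332132]
bottom drum edge 34 pp at centre 3.48 turn 93.0
top away edge 36 pp at centre -4.4 turn 93.9
or 1211 [ 4.1 -2.8 37.6]
wh 65 [-1.8 21.  46.9]
out(centre) 33.1 n 512 ((0.9359331130981445, 0.28903961181640625), (12.403200149536133, 47.653564453125), 7.6639604568481445) pos rect long ang -82.33603954315186
face n 594 coef [-0.07285645 -0.0058373   5.54093077] rms 0.3703048368996653 turn 94.16700440608386
pipe n 511 yaw err deg (pos = pipe tilts to +lateral) 2.3838414288831644
[(np.int32(330), np.int32(0), np.int32(51), np.int32(74), np.int32(1839)), (np.int32(374), np.int32(0), np.int32(15), np.int32(3), np.int32(28)), (np.int32(379), np.int32(0), np.int32(18), np.int32(70), np.int32(288)), (np.int32(400), np.int32(0), np.int32(9), np.int32(5), np.int32(39)), (np.int32(518), np.int32(0), np.int32(96), np.int32(24), np.int32(1412)), (np.int32(435), np.int32(3), np.int32(8), np.int32(8), np.int32(47)), (np.int32(396), np.int32(16), np.int32(10), np.int32(11), np.int32(51)), (np.int32(529)
[... 397 characters left out ...]
np.int32(91), np.int32(2114)), (np.int32(453), np.int32(86), np.int32(181), np.int32(66), np.int32(3564)), (np.int32(370), np.int32(90), np.int32(7), np.int32(9), np.int32(38)), (np.int32(500), np.int32(131), np.int32(140), np.int32(62), np.int32(2802)), (np.int32(439), np.int32(140), np.int32(48), np.int32(10), np.int32(214)), (np.int32(362), np.int32(189), np.int32(13), np.int32(18), np.int32(102)), (np.int32(360), np.int32(191), np.int32(5), np.int32(7), np.int32(28)), (np.int32(574), np.int32(226), np.int32(66), np.int32(61), np.int32(1470)), (np.int32(498), np.int32(235), np.int32(43), np.int32(22), np.int32(441)), (np.int32(572), np.int32(276), np.int32(23), np.int32(5), np.int32(39))]
```

View pics/w14.png

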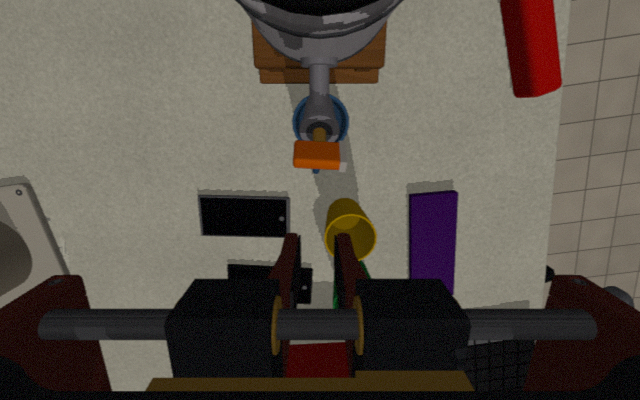

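The other objects look unmoved. In the last view the bar at (317,154) reads 93–94°, where it read 90° with the fingers on it. I look once more from a closer height to settle it.

apply_moves --rows '[30, 0, 0, 0, 0.55, 30, 0, 0, 0, 0.55, 25, 0, 0, 0, 0.55, 0, 0, 0, 0, 0.55, 0, 0, 0, 0, 0.55, 0, 0, 0, 0, 0.55, 0, 0, 0, 0, 0.55, 0, 0, 0, 0, 0.55, 0, 0, 0, 0, 0.55, 0, 0, 0, 0, 0.55]'

```text
clock: 18.85
tcp_pos: [576.0, 74.6, 232.4]
ee_rot: [0.049, 0.705, -0.049, 0.706]
wrist_force: [-0.5, -0.0, 0.0]
gripper_width: 0.224
```

Run:
```python
from edge import *
import ang
p,d,cm,T,s=look("w15"); print(s["clock"],s["tcp_pos"],yaw(s),s["wrist_force"])
edge(p,d,cm,T); ang.ang(p,d,cm,T)
```

```text
18.85 [575.96061542  74.58718464 232.43507446] -8.013520072453305 [-0.54674506 -0.03849656  0.04250556]
bottom drum edge 47 pp at centre 3.1 turn 94.2
top away edge 50 pp at centre -4.32 turn 94.7
or 2484 [ 4.2 -2.8 37.3]
wh 122 [-1.9 20.9 46.9]
out(centre) 33.0 n 992 ((-0.024886608123779297, 0.23363304138183594), (13.755088806152344, 47.6556510925293), 6.291243076324463) pos rect long ang -83.70875692367554
face n 1263 coef [-7.52693790e-02  2.58834736e-04  5.30725390e+00] rms 0.3703229652171571 turn 94.30450096900016
pipe n 4233 yaw err deg (pos = pipe tilts to +lateral) 0.14625231513133688
```

It really is at 94°: the bar shifted on release. I repeat the squaring push with the tool 2° less turned, then relax slowly and re-check before leaving.

apply_moves --rows '[25, 0, 1.5, -2, 0.55, 20, 0, 0, 0, 0.55, 0, 9, 0, 0, 0.55, 0, 7, 0, 0, 0.55, 0, 2, 0, 0, 0.55, 0, 1, 0, 0, 0.55, 0, 1, 0, 0, 0.55, 0, 1, 0, 0, 0.55, 0, 1, 0, 0, 0.55, 0, 0, 0, 0, 0.55]'

```text
clock: 19.9
tcp_pos: [580.0, 93.2, 188.6]
ee_rot: [0.035, 0.706, -0.039, 0.707]
wrist_force: [-1.8, -17.7, 4.1]
gripper_width: 0.228
```

```bash
cat > m.py <<'E'
from edge import *
import ang,sys
p,d,cm,T,s=look(sys.argv[1]); print(s["clock"],s["tcp_pos"],yaw(s),s["wrist_force"],s["wrist_torque"])
edge(p,d,cm,T); ang.ang(p,d,cm,T)
R=Ro.from_quat(s["ee_rot"]).as_matrix(); C=M0+32.3*a; print("centre rel TCP in tool",R.T@(C-s["tcp_pos"]))
E
python3 m.py w16
```

```text
19.9 [579.99261804  93.21421618 188.59625517] -5.9460084098979955 [ -1.79320237 -17.73133769   4.10167204] [-2.85683335e+00  1.64114258e-01  1.83867985e-03]
bottom drum edge 58 pp at centre 2.72 turn 86.8
top away edge 62 pp at centre -3.9 turn 87.8
or 3990 [ 4.3 -3.  36.3]
wh 154 [ 1.2 20.6 44.2]
out(centre) 32.7 n 1315 ((1.3537721633911133, -0.037841796875), (12.89843463897705, 47.565948486328125), 0.24050219357013702) pos rect long ang -89.75949780642986
face n 2112 coef [4.09362226e-02 9.16500376e-04 5.33024410e+00] rms 0.4039633393116834 turn 87.65583606318802
pipe n 4367 yaw err deg (pos = pipe tilts to +lateral) 0.17691968927758822
centre rel TCP in tool [-4.97018848 22.84407566 -0.70430042]
```

apply_moves --rows '[0, -0.5, 0, 0, 0.55, 0, -0.5, 0, 0, 0.55, 0, -0.5, 0, 0, 0.55, 0, -0.5, 0, 0, 0.55, 0, -0.5, 0, 0, 0.55, 0, -0.5, 0, 0, 0.55, 0, -0.5, 0, 0, 0.55, 0, -0.5, 0, 0, 0.55, 0, 0, 0, 0, 0.55, 0, 0, 0, 0, 0.55]'

```text
clock: 20.95
tcp_pos: [579.6, 91.8, 188.0]
ee_rot: [0.036, 0.706, -0.037, 0.706]
wrist_force: [-0.1, -8.3, -3.4]
gripper_width: 0.219
```

```bash
python3 m.py w17
```

```text
20.95 [579.57869983  91.81502843 187.95903576] -5.980719593313523 [-0.07218266 -8.30615788 -3.41954467] [-1.32837186  0.04122619 -0.0116523 ]
bottom drum edge 58 pp at centre 2.78 turn 86.1
top away edge 62 pp at centre -3.97 turn 86.9
or 4015 [ 4.2 -3.  36.4]
wh 180 [ 1.7 20.9 43.3]
out(centre) 32.7 n 1348 ((0.42655181884765625, -0.061443328857421875), (47.62688064575195, 13.063437461853027), 88.45638275146484) pos rect long ang 88.45638275146484
face n 2121 coef [ 4.69523910e-02 -1.31910708e-03  5.37543728e+00] rms 0.4078353666638596 turn 87.3118003988975
pipe n 4438 yaw err deg (pos = pipe tilts to +lateral) 0.19269256511911478
centre rel TCP in tool [-5.50747664 24.29926532 -0.45343168]
```

apply_moves --rows '[0, -0.5, 0, 0, 0.55, 0, -0.5, 0, 0, 0.55, 0, -0.5, 0, 0, 0.55, 0, -0.5, 0, 0, 0.55, 0, -0.5, 0, 0, 0.55, 0, -0.5, 0, 0, 0.55, 0, -0.5, 0, 0, 0.55, 0, -0.5, 0, 0, 0.55, 0, -1, 0, 0, 0.55, 0, -2, 0, 0, 0.55]'

```text
clock: 22.0
tcp_pos: [578.5, 85.3, 187.1]
ee_rot: [0.037, 0.706, -0.037, 0.706]
wrist_force: [-0.0, -0.8, 0.4]
gripper_width: 0.227
```

```bash
python3 m.py w18
```

```text
22.0 [578.5229992   85.31170146 187.07481426] -6.007416815622717 [-0.03914202 -0.83989591  0.43712431] [-0.09535575  0.10176726  0.0438497 ]
bottom drum edge 59 pp at centre 3.14 turn 86.6
top away edge 64 pp at centre -3.92 turn 86.6
or 4115 [ 4.2 -3.  36.6]
wh 223 [ 2.5 21.4 43.6]
out(centre) 32.8 n 1454 ((0.3011050224304199, 0.18726730346679688), (48.098018646240234, 14.557052612304688), 89.59150695800781) pos rect long ang 89.59150695800781
face n 2159 coef [6.03714464e-02 9.79336538e-05 5.35823144e+00] rms 0.3803839198815497 turn 86.54516414130661
pipe n 4642 yaw err deg (pos = pipe tilts to +lateral) 0.12683104086132868
centre rel TCP in tool [-6.35396609 30.8855276  -0.10063027]
```

The bar is free and stable at 86.6°. One last gentle flush nudge with the tool at yaw −8.3°, then a slow release.

apply_moves --rows '[0, 0, -3, 2.3, 0.55, 0, 5, 0, 0, 0.55, 0, 2, 0, 0, 0.55, 0, 1, 0, 0, 0.55, 0, 1, 0, 0, 0.55, 0, 1, 0, 0, 0.55, 0, 1, 0, 0, 0.55, 0, 0.5, 0, 0, 0.55, 0, 0, 0, 0, 0.55, 0, 0, 0, 0, 0.55]'

```text
clock: 23.05
tcp_pos: [576.2, 93.3, 187.4]
ee_rot: [0.048, 0.706, -0.053, 0.704]
wrist_force: [-4.6, -19.1, 9.8]
gripper_width: 0.223
```

```bash
python3 m.py w19
```

```text
23.05 [576.19825209  93.30277555 187.38482605] -8.200650653462802 [ -4.64187972 -19.14781479   9.76053383] [-2.88271571  0.8688085   0.08846681]
bottom drum edge 59 pp at centre 2.8 turn 89.2
top away edge 60 pp at centre -3.85 turn 89.0
or 4085 [ 4.4 -3.  36.3]
wh 174 [ 1.1 21.4 43.9]
out(centre) 32.7 n 1352 ((-0.11038875579833984, -0.052761077880859375), (47.96219253540039, 13.287347793579102), 89.99066925048828) pos rect long ang 89.99066925048828
face n 2171 coef [6.68313370e-03 1.22342695e-03 5.26393841e+00] rms 0.4149799909004834 turn 89.61709034604002
pipe n 4306 yaw err deg (pos = pipe tilts to +lateral) -0.24512638236909112
centre rel TCP in tool [-6.20567891 23.23981707  2.14723017]
```

apply_moves --rows '[0, -0.7, 0, 0, 0.55, 0, -0.7, 0, 0, 0.55, 0, -0.7, 0, 0, 0.55, 0, -0.7, 0, 0, 0.55, 0, -0.7, 0, 0, 0.55, 0, -0.7, 0, 0, 0.55, 0, -0.7, 0, 0, 0.55, 0, -1, 0, 0, 0.55, 0, -1, 0, 0, 0.55, 0, -3, 0, 0, 0.55]'

```text
clock: 24.1
tcp_pos: [576.1, 87.6, 187.2]
ee_rot: [0.051, 0.705, -0.051, 0.706]
wrist_force: [-0.9, 0.0, 0.2]
gripper_width: 0.222
```

```bash
python3 m.py w20
```

```text
24.1 [576.10483399  87.61392825 187.22670674] -8.281472582928833 [-0.90136038  0.03530816  0.15058884] [-0.00317408  0.10745916 -0.03171827]
bottom drum edge 58 pp at centre 2.86 turn 89.0
top away edge 61 pp at centre -4.15 turn 89.9
or 4130 [ 4.3 -2.9 36.6]
wh 205 [ 1.2 21.6 43.5]
out(centre) 32.8 n 1437 ((-0.3550124168395996, 0.19330787658691406), (47.67264938354492, 13.948507308959961), 89.59107971191406) pos rect long ang 89.59107971191406
face n 2194 coef [ 2.39678300e-03 -3.30618231e-03  5.42571512e+00] rms 0.41120921432228225 turn 89.8626747129036
pipe n 4526 yaw err deg (pos = pipe tilts to +lateral) -0.19354669826837836
centre rel TCP in tool [-6.18630945 28.93047356  1.40250871]
```

The bar reads 89.8° with nothing touching it. I retreat in −y, lift, and check a last time.

apply_moves --rows '[0, -5, 0, 0, 0.55, 0, -8, 0, 0, 0.55, 0, -8, 0, 0, 0.55, -15, 0, 0, 0, 0.55, -15, 0, 0, 0, 0.55, -10, 0, 0, 0, 0.55, 0, 0, 0, 0, 0.55, 0, 0, 0, 0, 0.55, 0, 0, 0, 0, 0.55, 0, 0, 0, 0, 0.55]'

```text
clock: 25.15
tcp_pos: [572.3, 66.4, 226.3]
ee_rot: [0.051, 0.706, -0.051, 0.705]
wrist_force: [-0.4, 0.1, 0.5]
gripper_width: 0.22
```

```bash
python3 m.py w21
```

```text
25.15 [572.29723381  66.4084714  226.32947109] -8.309802895080672 [-0.42683365  0.11874102  0.51567281] [-0.0340353   0.05557485 -0.01336506]
bottom drum edge 49 pp at centre 3.55 turn 90.1
top away edge 52 pp at centre -4.08 turn 89.5
or 2674 [ 4.  -3.  37.4]
wh 175 [ 0.5 21.4 44.7]
out(centre) 33.0 n 1118 ((-0.5324764251708984, 0.1403026580810547), (47.343902587890625, 13.908499717712402), 89.77318572998047) pos rect long ang 89.77318572998047
face n 1337 coef [3.11400046e-03 5.00472757e-03 5.22077640e+00] rms 0.3705339141090799 turn 89.8215814932262
pipe n 4284 yaw err deg (pos = pipe tilts to +lateral) -0.17344376921522422
centre rel TCP in tool [32.88099374 50.47040773  2.12666345]
```

```bash
python3 -c "
from workcell import bot
print(bot.finish_job())"
```

```text
the job is handed in; nothing more can be done
None
```

The plug reads home and shut, and I handed the job in at about 25 s with the gripper clear of everything.

- **What I did:** The moves only let the tool point straight down. I first gripped the bar by its ends, and that grip slipped. The bar swung back to 0° and the plug slid most of the way in on that counter-clockwise turn. So most of the insertion did not happen during the clockwise turn you asked for.
- **Turning it shut:** I re-gripped the bar across its thickness and turned it clockwise to about 32°. Then I pushed it on with the fingertips while pressing in. It went past square to 94°, and a first correction to 90° slipped back on release. Two gentler nudges brought it to square, and a slow release left it there.
- **Handle angle:** 89.8° to the pipe after letting go (89.5° to 90.1° by three methods), with no contact force.
- **Depth:** The handle's centre moved in by 4.8 to 5.1 mm. The plug started 0 to 1 mm in, so that puts it at 4.8 to 6.1 mm of 6 mm. It did not go deeper during the later clockwise turns, with roughly 20 to 33 N along its axis by my estimate. I take that as the solid stop, but I did no separate straight press to confirm it.
- **Other objects:** An image comparison at about 18 s showed changes only at the arm, its shadow and the handle. I did not repeat it after the last nudges.

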